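Hang the press's return weight on its storage bar

ROBOT

A 6-joint arm with a two-finger parallel gripper is mounted at the origin on the work surface. World frame = base frame: x ahead of the robot, y to its left, z up, the work surface at z = 0. Lengths are in m, angles in rad, forces in N, time in s.
With the tool pointing down it reaches from about 0.325 to 0.775 m from the base axis. Payload 9.3 kg.
Tool frame: the origin (TCP) lies between the finger pads; the fingertips stand manip.tips_ahead ahead of it and the grasp point (between the pads) lies 2 mm behind it (manip.tips_ahead is the distance from the TCP to the fingertips, in m); z points along the fingers, y is the direction in which the jaws open and shut (so a half turn about z gives the same grasp; the last joint's range is limited). The gripper opens to 85 mm and grips with 20 to 120 N. Pads are 22 mm wide; open, the fingers measure 114 mm over their backs; the gripper's body (76 mm by 85 mm) begins 54 mm behind the grasp point. The pads swing forward as they close: fully open they stand 13 mm farther back than shut.
Start: joints at [0.961, 0.259, 0.021, 1.334, 0, 1.418], TCP at [0.243, 0.494, 0.248] pointing down, gripper open.
Joint ranges: [-3.04, 3.04], [-0.91, 1.82], [-1.04, 1.36], [-1.92, 1.95], [-1.52, 1.45], [-3.14, 3.14]. Speed limits (rad/s): [2.22, 2.22, 2.79, 3.14, 3.14, 3.14].

INTERFACE

Orientations are given as a unit quaternion [x, y, z, w].
In Python, from station import manip gives the robot as it stands.
- The arm moves only by the tool carry_out, never from a script. Its argument "targets" is a list of rows, each an object of numbers: "tx", "ty", "tz": the shift along the tool's x, y, z in m; "rx", "ry", "rz": the turn, a rotation vector about the tool's x, y, z in degrees; "grip": the finger opening in m, from 0 to 0.0854. A call has 1 to 5 rows; each row is the pose to reach, as a shift and turn from the pose measured when the call began, along the tool's axes at that moment; what a row does not reach only later rows make up. A row lasts 1/8 s, in which the tool goes at most 62.5 mm and 10.7 degrees, less where a joint would pass 70% of its speed; a pose out of reach is approached as far as the arm can. A call with a gripper value outside its range is refused whole. The fingers move at their own pace and stop on an object; the grip force is fixed at half the most. Time passes only in rows, so rows that repeat a pose let the fingers close. It gives the time, the measured TCP pose, the force and the opening at its end, in the units of the state.
- manip.get_obs(): the state, without advancing time (a new reading comes with each control period).
- manip.camera(name): name is "scene" or "top" or "wrist"; returns a dict with "image" (400x640x3 uint8, blue, green, red), "range_z" (400x640 float32, m along the optical axis (not along the pixel's ray), 0 where there is no reading), "fovy" (degrees; the focal length in pixels is half the picture's height over the tangent of half this angle, whatever the lens; pixels are square), "cx", "cy" (the principal point, pixels), "origin" and "orientation" of the camera in the world. Camera axes: x right, y down, z forward; pixel columns grow to the right and rows downward; lengths in m; the calibration is good to about 2 mm. A picture is of the moment at which its call begins.
- manip.close_job(): hands the job in, once; it reports no verdict.
The state is a dict: "clock": time; "qpos": joint angles; "joint_vel": joint speeds; "tau": joint torques, N m; "tool_pos": TCP position; "eef_rot": TCP orientation; "wrist_force": force on the tool from outside, world axes, zero at the start; "moment": the same for the moment, N m; "gripper_width": finger opening in m.
Only numpy, scipy, OpenCV 4.12 (cv2) and the standard library are available. Lean on these libraries where they do the work, as an engineer would, in place of code of your own. Each camera call takes 0.05 s, during which the arm holds its last target. There are 200 camera calls.

TASK

Hang the lever press's return weight on the bar of the storage stand by its snap hook: bring the bar in under the gate and push the hook down over it until the gate flicks shut beneath the bar. Leave the weight hanging still and upright on the bar, let go of it, and leave everything else on the bench where it is.

Things in the scene. Friction and masses are not known exactly. Their poses are not given: they have to be found in the camera images.
- weight_tab (a point): Grip tab on top of the press's return weight (dark round iron weight 56 mm across, 34 mm tall, standing on its base, with a rigid flat steel snap hook on it; 200 mm tall, 0.4 to 0.6 kg). Point: middle of the tab, 181 mm above the underside. Tab 36 mm along x, 12 mm thick along y, from 21 mm below to 19 mm above the point. z up, the hook lies in its x-z plane.
- hook_seat (a point): Roof of the hook's throat, an inverted V, 39 mm straight below weight_tab: where the bar's centre lies when the hook hangs on it. Throat 32 mm wide along x, centred here, between a straight shank on -x and the nose on +x (each 10 mm thick); the hook's bow above it ends 18 mm above this point, where the tab begins. Same axes as weight_tab.
- hook_mouth (a point): Middle of the opening below the gate, 73 mm below hook_seat. It is open only towards local +x: 38 mm high, from the nose tip (19 mm above this point) to the hook's foot (19 mm below). A bar enters here from +x; the hook is then pushed down, so the bar goes up through the gate to the seat. A lip on the nose tip reaches in to x = 12 mm, the shank to x = -16 mm.
- gate (a joint): Hook's sprung gate: brass flap 29 mm long closing the throat from below, 46 mm below hook_seat (27 mm above hook_mouth), hinged on the shank at x = -15 mm; swings only up into the throat. 0 = shut, where its spring holds it; 1.35 rad = fully open. A bar at its middle needs about 8 to 12 N to push through; the gate flicks shut once the bar's centre is within about 14 mm of hook_seat.
- bar_mid (a point): Storage stand: middle of its level round steel bar, 10 mm diameter, centre 165 mm above the bench, 200 mm clear between two posts (22 mm in x, 14 mm in y) that end 5 mm above the bar's centre. Local y along the bar, z up. Base plate 80 x 240 mm, 8 mm thick. Fixed to the bench, to the left or right; same from both sides.
- cone: Bystander: steel centring cone, base 50 mm diameter, 62 mm tall, tip up. Origin at the underside's centre.
- disc: Bystander: white nylon face disc lying flat, 64 mm diameter, 14 mm thick. Origin at the underside's centre.
- canister: Bystander: screw-top tin canister, 80 mm diameter, 107 mm tall. Origin at the underside's centre.
- head: Bystander: pale lignum croquet head lying down, 66 x 212 x 66 mm, long way along its y. Origin at the underside's centre.
- hammer: Bystander: hammer lying along its x axis, about 0.3 m long. To be left alone.
- pinbox: Bystander: open wooden box of brass pins, 130 x 100 x 45 mm. Origin at the underside's centre.
- sandblock: Bystander: wooden sanding block, 110 x 65 x 35 mm. Origin at the underside's centre.
There are look-alikes about, which are no part of the job. Leave any blue or green look-alike of the part that bears weight_tab alone.

How it is judged:
By the outcome, as a careful person would: the job done as asked, in the order asked, and still so for the second after the job is handed in, with the robot touching nothing.
It also fails if it takes over 58 s, if anything falls off the work surface, if the arm or the gripper's body presses on something with over 40 N, if the wrist force passes 120 N, or if a joint passes its speed limit or range.

## Working session

There is one attempt and no reset: what is moved stays moved. The work goes in short steps, Python scripts to look and compute and a tool call to move; the robot and the scene stay as the last step left them, time stands still between calls to the robot, and variables do not carry over. Pictures are saved under pics/ and viewed, about 8 in all and at most 12, crops included, and the job is handed in when it is done.

Besides the shell and the picture viewer there is one more tool, called after ">>>" as name([rows], argument=value, ...), one row to a line, values as JSON. carry_out: Moves the arm, as the interface text tells. Its arguments: {"type":"object","properties":{"targets":{"type":"array","items":{"type":"object","properties":{"tx":{"type":"number"},"ty":{"type":"number"},"tz":{"type":"number"},"rx":{"type":"number"},"ry":{"type":"number"},"rz":{"type":"number"},"grip":{"type":"number"}}}}},"required":["targets"]}

```bash
ls; mkdir -p pics; cat > h.py <<'E'
from station import manip
import numpy as np, cv2
from scipy.spatial.transform import Rotation as R
def cam(n):
    c=manip.camera(n); c["f"]=200/np.tan(np.radians(c["fovy"]/2)); return c
def pt(c,u,v,z=None):
    z=c["range_z"][int(v),int(u)] if z is None else z
    p=np.array([(u-c["cx"])/c["f"]*z,(v-c["cy"])/c["f"]*z,z])
    return R.from_quat(c["orientation"]).apply(p)+np.array(c["origin"])
def cloud(c):
    v,u=np.mgrid[0:400,0:640]; z=c["range_z"]
    p=np.stack([(u-c["cx"])/c["f"]*z,(v-c["cy"])/c["f"]*z,z],-1)
    return R.from_quat(c["orientation"]).apply(p.reshape(-1,3)).reshape(400,640,3)+np.array(c["origin"])
E
python3 - <<'E'
from h import *
print(manip.get_obs(), manip.tips_ahead)
for n in ["scene","top"]:
    c=cam(n); cv2.imwrite(f"pics/{n}0.png",c["image"]); np.save(f"{n}0.npy",c,allow_pickle=True)
    print(n,c["origin"],c["orientation"],c["f"],c["cx"],c["cy"])
E
```

```text
pics
{'clock': 0.0, 'qpos': array([ 9.61388731e-01,  2.59208040e-01,  2.07889855e-02,  1.33369769e+00,
       -3.73450146e-05,  1.41819801e+00]), 'joint_vel': array([-0.00076429, -0.00138984,  0.00076772, -0.00119844,  0.00064406,
        0.00077362]), 'tau': array([-1.19023342e-03, -5.55644524e+01,  3.44531965e+01,  1.38928797e-02,
       -2.59581757e-04,  7.27516181e-06]), 'tool_pos': array([0.24246877, 0.49339606, 0.24766825]), 'eef_rot': array([ 2.26423825e-01,  9.74028652e-01, -6.19808466e-04, -2.28165586e-04]), 'wrist_force': array([-0.76928235, -0.02167226, -0.03929082]), 'moment': array([-0.01055793,  0.00350854,  0.02132785]), 'gripper_width': 0.08565382281503903} 0.017
scene [ 1.56305156 -0.48235646  0.99573544] [ 0.75900076  0.4827553  -0.23074011 -0.37097731] 481.9128960862167 314.6167981128814 200.48607197997708
top [ 0.33652277 -0.01215909  1.34264022] [-0.67729127  0.7279177  -0.07775756  0.07325386] 397.16064112073553 318.64899352900596 202.80954769030876
```

View pics/scene0.png

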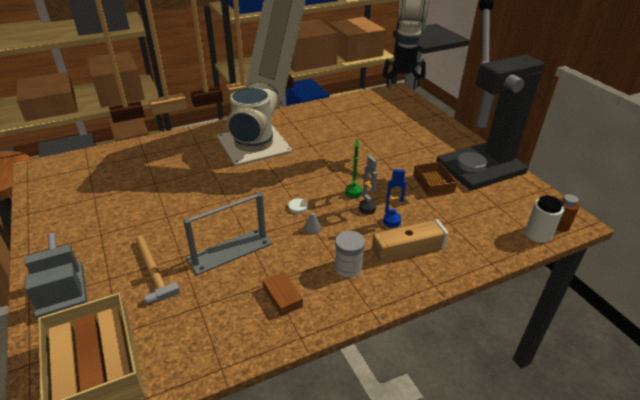

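View pics/top0.png

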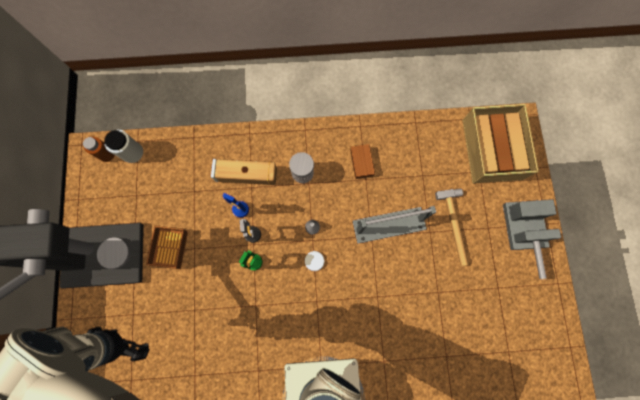

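The scene view shows the steel weight at about (369,190), between the green look-alike (355,170) and the blue one (394,200). The storage stand's bar runs from (188,220) to (263,197). In the top view the weight is at (250,230) and the stand is at (358,232) to (430,215).

```bash
python3 - <<'E'
from h import *
a=[]
for n,(u0,v0,u1,v1) in {"scene":(330,130,430,240),"top":(205,180,305,290)}.items():
    c=np.load(n+"0.npy",allow_pickle=True).item()
    a.append(cv2.resize(c["image"][v0:v1,u0:u1],None,fx=4 if 0 else 3.9,fy=3.9,interpolation=cv2.INTER_CUBIC))
    P=cloud(c); Z=P[...,2]
    np.set_printoptions(precision=3,suppress=True)
    # bar/posts: points in z .13-.19 within stand
    m=(Z>.15)&(Z<.19)&(P[...,0]>.2)&(P[...,0]<.8)&(P[...,1]<0)&(P[...,1]>-.45)
    q=P[m]; print(n,"bar n",len(q))
    if len(q)>5:
        d=np.linalg.svd(q-q.mean(0))[2][0]; t=(q-q.mean(0))@d; print(q.mean(0),d,t.min(),t.max(),q[t.argmin()],q[t.argmax()],np.percentile(q[:,2],[5,50,95]))
    m=(Z>.004)&(P[...,0]>.25)&(P[...,0]<.6)&(P[...,1]<.4)&(P[...,1]>.05)
    B,G,Rr=[c["image"][...,i].astype(int) for i in range(3)]
    sat=c["image"].max(-1).astype(int)-c["image"].min(-1)
    m&=(sat<28)
    for lo,hi in [(.02,.045),(.045,.1),(.1,.15),(.15,.21)]:
        mm=m&(Z>lo)&(Z<hi); q=P[mm]; uv=np.argwhere(mm)
        print(lo,hi,len(q)); 
        if len(q): print(np.median(q,0),q.min(0),q.max(0), uv.min(0),uv.max(0))
cv2.imwrite("pics/crop1.png",np.hstack(a))
E
```

```text
scene bar n 384
[ 0.539 -0.269  0.167] [ 0.128 -0.992 -0.002] -0.11923904946779379 0.1086429271977141 [ 0.518 -0.152  0.17 ] [ 0.555 -0.377  0.151] [0.155 0.168 0.172]
0.02 0.045 143
[0.546 0.194 0.029] [0.518 0.172 0.02 ] [0.6   0.229 0.044] [197 360] [213 385]
0.045 0.1 68
[0.52  0.198 0.057] [0.509 0.191 0.045] [0.563 0.208 0.099] [186 362] [200 375]
0.1 0.15 104
[0.556 0.197 0.127] [0.513 0.191 0.101] [0.566 0.209 0.15 ] [169 364] [190 376]
0.15 0.21 155
[0.543 0.196 0.175] [0.513 0.19  0.15 ] [0.563 0.208 0.204] [156 366] [176 376]
top bar n 304
[ 0.534 -0.263  0.17 ] [-0.125  0.992  0.001] -0.114782076282827 0.11381537099915795 [ 0.544 -0.378  0.166] [ 0.52  -0.15   0.173] [0.164 0.17  0.174]
0.02 0.045 102
[0.53  0.188 0.03 ] [0.508 0.175 0.02 ] [0.555 0.223 0.045] [227 245] [241 259]
0.045 0.1 23
[0.513 0.195 0.06 ] [0.509 0.193 0.047] [0.541 0.203 0.1  ] [230 248] [240 252]
0.1 0.15 18
[0.511 0.196 0.127] [0.509 0.192 0.102] [0.554 0.202 0.15 ] [222 245] [238 250]
0.15 0.21 76
[0.531 0.195 0.193] [0.51  0.192 0.151] [0.555 0.201 0.207] [220 241] [235 247]
```

View pics/crop1.png

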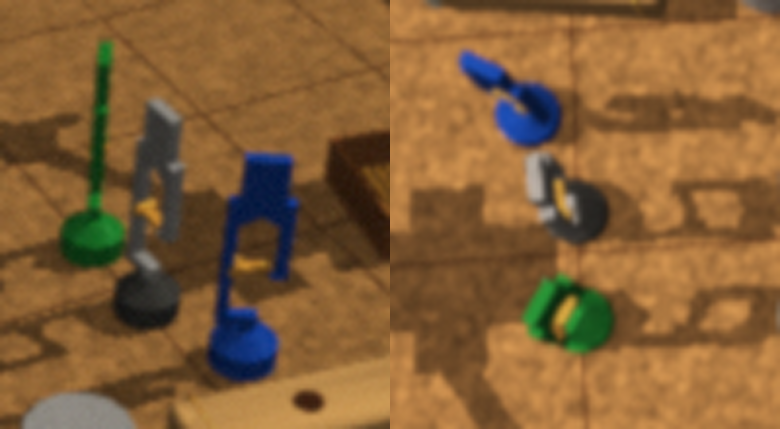

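The crop shows the steel hook, with its shank at about (140,200) and nose at about (175,200). Its brass gate is between them, and its plane lies roughly along world x with the mouth towards +x. Next I fit the yaw and centres.

```bash
cat > fit.py <<'E'
from h import *
np.set_printoptions(precision=4,suppress=True)
def line(q):
    m=q.mean(0); d=np.linalg.svd(q-m)[2][0]; return m,d
E
python3 - <<'E'
from fit import *
for n in ["scene","top"]:
    c=np.load(n+"0.npy",allow_pickle=True).item(); P=cloud(c); Z=P[...,2]
    im=c["image"].astype(int); sat=im.max(-1)-im.min(-1)
    box=lambda x0,x1,y0,y1,z0,z1:(P[...,0]>x0)&(P[...,0]<x1)&(P[...,1]>y0)&(P[...,1]<y1)&(Z>z0)&(Z<z1)
    for z0,z1 in [(.10,.15),(.165,.195),(.196,.21)]:
        m=box(.49,.58,.17,.23,z0,z1)&(sat<28); q=P[m]
        if len(q)<6: continue
        mm,d=line(q[:,:2]); t=(q[:,:2]-mm)@d
        print(n,"hook",z0,len(q),np.median(q,0),"yaw",np.degrees(np.arctan(d[1]/d[0])),"ctr",mm+d*(t.min()+t.max())/2,np.ptp(t),np.std((q[:,:2]-mm)@[-d[1],d[0]]))
    m=box(.49,.58,.15,.23,.028,.040)&(sat<28); 
    (cx,cy),r=cv2.minEnclosingCircle(P[m][:,:2].astype(np.float32)); print(n,"base",cx,cy,r)
    # bar
    m=box(.48,.60,-.36,-.17,.155,.18); q=P[m]; mm,d=line(q); d*=np.sign(d[1])
    s=(-.264-mm[1])/d[1]; print(n,"bar",len(q),"at y=-.264",mm+s*d,"yaw",np.degrees(np.arctan2(-d[0],d[1])),"zr",q[:,2].min(),q[:,2].max())
    m=box(.48,.60,-.42,-.12,.155,.18);q=P[m]; y=q[:,1]; print("y ends",np.sort(y)[[0,2,-3,-1]])
    # neighbours
    for nm,mask in [("blue",(im[...,0]-im[...,2]>40)),("green",(im[...,1]-im[...,2]>30)&(im[...,1]-im[...,0]>30))]:
        q=P[mask&box(.3,.75,.05,.4,.05,.25)]
        if len(q): print(n,nm,np.percentile(q,[2,98],axis=0).ravel())
E
```

```text
scene hook 0.1 104 [0.5565 0.1969 0.1268] yaw 4.215399477340202 ctr [0.5393 0.1982] 0.05276731344083409 0.004279263341421445
scene hook 0.165 70 [0.5433 0.1957 0.1805] yaw 11.11358136769447 ctr [0.5374 0.1957] 0.03894522775143246 0.0028965505939967415
scene hook 0.196 31 [0.5365 0.1979 0.1997] yaw 2.230464080145862 ctr [0.5365 0.198 ] 0.034097935268318655 0.0037981108044388315
scene base 0.542651891708374 0.19530712068080902 0.024375995621085167
scene bar 254 at y=-.264 [ 0.5379 -0.264   0.1678] yaw 7.399024427498675 zr 0.16022015533128464 0.17424927121348255
y ends [-0.3775 -0.3767 -0.1511 -0.1504]
scene blue [0.6159 0.2149 0.0518 0.6413 0.2555 0.2018]
scene green [0.4303 0.1836 0.0503 0.4684 0.2111 0.2036]
top hook 0.1 18 [0.5108 0.1958 0.1266] yaw -0.39528612336859975 ctr [0.5315 0.1962] 0.04502319843262301 0.0029876617922017347
top hook 0.165 24 [0.5301 0.1946 0.1774] yaw -3.1151907549602393 ctr [0.5321 0.1951] 0.03867773355251086 0.001955136432393941
top hook 0.196 36 [0.5327 0.1976 0.2011] yaw 3.9275098251337273 ctr [0.5333 0.1973] 0.03190851632327747 0.0026096596802502106
top base 0.5329163074493408 0.19601014256477356 0.0227772518992424
top bar 208 at y=-.264 [ 0.534  -0.264   0.1703] yaw 7.304109581906543 zr 0.16429328441346236 0.1766145258325853
y ends [-0.3777 -0.3765 -0.1509 -0.1498]
top blue [0.6066 0.2132 0.0519 0.6304 0.2529 0.2044]
top green [0.4202 0.1839 0.0517 0.4617 0.2113 0.204 ]
```

>>> carry_out([
  {"tx": -0.03, "ty": -0.01, "tz": -0.05, "rz": -5, "grip": 0.06},
  {"tx": -0.08, "ty": -0.03, "tz": -0.08, "rz": -12, "grip": 0.06},
  {"tx": -0.135, "ty": -0.048, "tz": -0.08, "rz": -20, "grip": 0.06},
  {"tx": -0.19, "ty": -0.068, "tz": -0.08, "rz": -26, "grip": 0.06},
  {"tx": -0.245, "ty": -0.087, "tz": -0.08, "rz": -30, "grip": 0.06},
])

```text
invalid input at $.targets[0]: expected keys tx, ty, tz, rx, ry, rz, grip
```

```bash
cat > go.py <<'E'
import sys
from fit import *
# go.py x y z yaw : print shift/turn in current tool axes; yaw = world angle of tool y minus 90 deg
def go(x,y,z,yaw):
    o=manip.get_obs(); r=R.from_quat(o["eef_rot"]); p=np.array(o["tool_pos"])
    a=np.radians(yaw); yv=np.array([-np.sin(a),np.cos(a),0]); zv=np.array([0,0,-1.]); 
    G=R.from_matrix(np.stack([np.cross(yv,zv),yv,zv],1))
    print("t",o["clock"],"pos",p,"q",np.array(o["qpos"]),"F",o["wrist_force"],"w",o["gripper_width"])
    print("shift mm",1000*r.inv().apply(np.array([x,y,z])-p),"turn deg",np.degrees((r.inv()*G).as_rotvec()))
if __name__=="__main__": go(*map(float,sys.argv[1:]))
E
python3 go.py .535 .197 .30 4
```

```text
t 0.1 pos [0.2425 0.4934 0.2477] q [ 0.9614  0.2591  0.0208  1.3337 -0.      1.4182] F [-0.272   0.8857  0.0371] w 0.08507450044382163
shift mm [-393.2693 -137.0748  -52.1774] turn deg [ -0.0622  -0.027  -30.1708]
```

>>> carry_out([
  {"tx": -0.03, "ty": -0.01, "tz": -0.05, "rx": 0, "ry": 0, "rz": -5, "grip": 0.06},
  {"tx": -0.08, "ty": -0.03, "tz": -0.07, "rx": 0, "ry": 0, "rz": -12, "grip": 0.06},
  {"tx": -0.135, "ty": -0.048, "tz": -0.07, "rx": 0, "ry": 0, "rz": -20, "grip": 0.06},
  {"tx": -0.19, "ty": -0.068, "tz": -0.07, "rx": 0, "ry": 0, "rz": -26, "grip": 0.06},
  {"tx": -0.245, "ty": -0.087, "tz": -0.07, "rx": 0, "ry": 0, "rz": -30, "grip": 0.06},
])

```text
clock: 0.72
tool_pos: [0.4249, 0.3058, 0.3176]
eef_rot: [-0.035, 0.999, -0.001, -0.0]
wrist_force: [1.0, 2.1, 0.4]
gripper_width: 0.06
```

```bash
python3 go.py .535 .197 .32 4
```

```text
t 0.725 pos [0.4249 0.3058 0.3176] q [ 0.4637  0.2032  0.1219  1.4909 -0.0005  0.3939] F [1.023  2.141  0.4353] w 0.059964478874202434
shift mm [-102.1894 -116.2451   -2.3508] turn deg [-0.0572 -0.0588  0.0018]
```

>>> carry_out([
  {"tx": -0.035, "ty": -0.04, "tz": 0, "rx": 0, "ry": 0, "rz": 0, "grip": 0.06},
  {"tx": -0.07, "ty": -0.08, "tz": 0, "rx": 0, "ry": 0, "rz": 0, "grip": 0.06},
  {"tx": -0.102, "ty": -0.116, "tz": -0.002, "rx": 0, "ry": 0, "rz": 0, "grip": 0.06},
  {"tx": -0.102, "ty": -0.116, "tz": -0.002, "rx": 0, "ry": 0, "rz": 0, "grip": 0.06},
  {"tx": -0.102, "ty": -0.116, "tz": -0.002, "rx": 0, "ry": 0, "rz": 0, "grip": 0.06},
])

```text
clock: 1.35
tool_pos: [0.5346, 0.1972, 0.3192]
eef_rot: [-0.035, 0.999, -0.0, -0.001]
wrist_force: [-0.1, 0.2, 0.4]
gripper_width: 0.0603
```

```bash
python3 - <<'E'
from fit import *
c=cam("wrist"); cv2.imwrite("pics/w1.png",c["image"]); np.save("w1.npy",c,allow_pickle=True)
o=manip.get_obs();print(o["tool_pos"],o["eef_rot"],c["origin"],c["orientation"],c["f"])
P=cloud(c); im=c["image"].astype(int); sat=im.max(-1)-im.min(-1)
m=(np.abs(P[...,0]-.535)<.04)&(np.abs(P[...,1]-.197)<.03)&(P[...,2]>.190)&(P[...,2]<.21)&(sat<40)
q=P[m]; print(len(q),q.mean(0))
(cx,cy),(w,h),a=cv2.minAreaRect(q[:,:2].astype(np.float32)*1000); print(cx,cy,w,h,a)
mm,d=line(q[:,:2]); print(np.degrees(np.arctan(d[1]/d[0])))
E
```

```text
[0.5343 0.1977 0.3195] [-0.0351  0.9994 -0.0004 -0.0008] [0.4702 0.1926 0.4444] [0.6759 0.7255 0.0942 0.0887] 280.8662408744554
511 [0.5338 0.2004 0.199 ]
534.8466186523438 200.82168579101562 36.2024040222168 11.710412979125977 4.014575004577637
3.9372791751736362
```

View pics/w1.png

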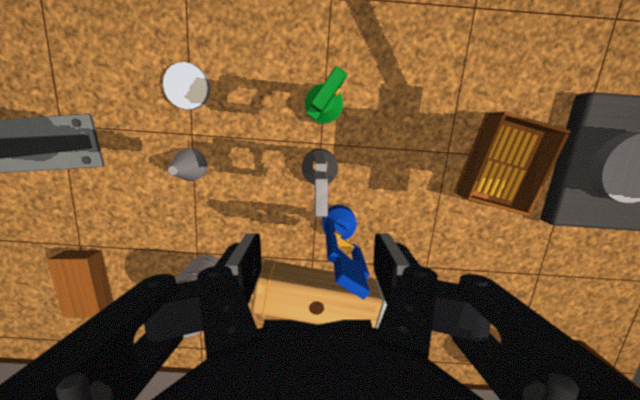

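The wrist view shows the tab at (321,190), measured 36.2 × 11.7 mm with yaw 4.0°. That matches the given size. The blue look-alike at (345,250) is clear of the descent.

```bash
python3 go.py .535 .199 .181 4
```

```text
t 1.4 pos [0.5343 0.1977 0.3195] q [ 0.2074  0.286   0.2387  1.5253 -0.0006  0.1372] F [-0.2127  0.1725  0.0594] w 0.05966230553381558
shift mm [ -1.0474   1.4003 138.5233] turn deg [-0.0481 -0.091   0.0216]
```

>>> carry_out([
  {"tx": -0.001, "ty": 0.0014, "tz": 0.04, "rx": 0, "ry": 0, "rz": 0, "grip": 0.06},
  {"tx": -0.001, "ty": 0.0014, "tz": 0.08, "rx": 0, "ry": 0, "rz": 0, "grip": 0.06},
  {"tx": -0.001, "ty": 0.0014, "tz": 0.115, "rx": 0, "ry": 0, "rz": 0, "grip": 0.06},
  {"tx": -0.001, "ty": 0.0014, "tz": 0.135, "rx": 0, "ry": 0, "rz": 0, "grip": 0.06},
  {"tx": -0.001, "ty": 0.0014, "tz": 0.1385, "rx": 0, "ry": 0, "rz": 0, "grip": 0.06},
])

```text
clock: 2.02
tool_pos: [0.5336, 0.1999, 0.1802]
eef_rot: [-0.036, 0.999, -0.001, -0.002]
wrist_force: [-0.6, -0.2, 0.1]
gripper_width: 0.06
```

```bash
python3 go.py .535 .199 .181 4
```

```text
t 2.025 pos [0.5336 0.1999 0.1802] q [ 0.2114  0.3217 -0.0638  1.189  -0.0005  0.1395] F [-0.6448 -0.2219  0.0929] w 0.06000864062516866
shift mm [-1.3698 -0.9896 -0.8484] turn deg [-0.059  -0.2085  0.1193]
```

Close the gripper in steps.

>>> carry_out([
  {"tx": -0.001, "ty": 0, "tz": 0, "rx": 0, "ry": -0.2, "rz": 0, "grip": 0.04},
  {"tx": -0.001, "ty": 0, "tz": 0, "rx": 0, "ry": -0.2, "rz": 0, "grip": 0.025},
  {"tx": -0.001, "ty": 0, "tz": 0, "rx": 0, "ry": -0.2, "rz": 0, "grip": 0.015},
  {"tx": -0.001, "ty": 0, "tz": 0, "rx": 0, "ry": -0.2, "rz": 0, "grip": 0.005},
  {"tx": -0.001, "ty": 0, "tz": 0, "rx": 0, "ry": -0.2, "rz": 0, "grip": 0.0},
])

```text
clock: 2.65
tool_pos: [0.5349, 0.2001, 0.1809]
eef_rot: [-0.036, 0.999, -0.0, 0.001]
wrist_force: [-1.2, -0.2, 5.5]
gripper_width: 0.0116
```

>>> carry_out([
  {"tx": 0, "ty": 0, "tz": 0, "rx": 0, "ry": 0, "rz": 0, "grip": 0.0},
  {"tx": 0, "ty": 0, "tz": 0, "rx": 0, "ry": 0, "rz": 0, "grip": 0.0},
  {"tx": 0, "ty": 0, "tz": 0, "rx": 0, "ry": 0, "rz": 0, "grip": 0.0},
])

```text
clock: 3.02
tool_pos: [0.535, 0.2001, 0.181]
eef_rot: [-0.036, 0.999, -0.0, 0.001]
wrist_force: [0.2, 0.7, 1.4]
gripper_width: 0.0114
```

>>> carry_out([
  {"tx": 0, "ty": 0, "tz": -0.02, "rx": 0, "ry": 0, "rz": 0, "grip": 0.0},
  {"tx": 0, "ty": 0, "tz": -0.05, "rx": 0, "ry": 0, "rz": 0, "grip": 0.0},
  {"tx": 0, "ty": 0, "tz": -0.085, "rx": 0, "ry": 0, "rz": 0, "grip": 0.0},
  {"tx": 0, "ty": 0, "tz": -0.11, "rx": 0, "ry": 0, "rz": 0, "grip": 0.0},
  {"tx": 0, "ty": 0, "tz": -0.12, "rx": 0, "ry": 0, "rz": 0, "grip": 0.0},
])

```text
clock: 3.65
tool_pos: [0.5349, 0.2001, 0.3015]
eef_rot: [-0.036, 0.999, -0.0, 0.001]
wrist_force: [-0.1, -0.8, -5.6]
gripper_width: 0.0115
```

```bash
python3 go.py .455 -.255 .30 7.35
```

```text
t 3.65 pos [0.5349 0.2001 0.3015] q [ 0.2114  0.2862  0.1939  1.4769 -0.0009  0.1397] F [-0.1487 -0.8111 -5.563 ] w 0.011549336314232248
shift mm [ 112.3329 -448.1704    1.5872] turn deg [-0.0401  0.0987 -3.2395]
```

>>> carry_out([
  {"tx": 0, "ty": -0.025, "tz": 0, "rx": 0, "ry": 0, "rz": 0, "grip": 0.0},
  {"tx": 0, "ty": -0.065, "tz": 0, "rx": 0, "ry": 0, "rz": -0.5, "grip": 0.0},
  {"tx": 0.01, "ty": -0.11, "tz": 0, "rx": 0, "ry": 0, "rz": -1, "grip": 0.0},
  {"tx": 0.03, "ty": -0.155, "tz": 0, "rx": 0, "ry": 0, "rz": -1.5, "grip": 0.0},
  {"tx": 0.05, "ty": -0.195, "tz": 0, "rx": 0, "ry": 0, "rz": -2, "grip": 0.0},
])

```text
clock: 4.28
tool_pos: [0.4981, 0.0005, 0.3001]
eef_rot: [-0.053, 0.999, -0.0, -0.0]
wrist_force: [0.3, -0.5, -4.6]
gripper_width: 0.0112
```

```bash
python3 go.py .455 -.255 .30 7.35
```

```text
t 4.275 pos [0.4981 0.0005 0.3001] q [-0.1673  0.1592  0.0222  1.4345 -0.0005 -0.2741] F [ 0.3491 -0.4881 -4.5587] w 0.011206171825669672
shift mm [  70.0641 -249.483     0.1862] turn deg [-0.0168 -0.0441 -1.2288]
```

>>> carry_out([
  {"tx": 0.02, "ty": -0.05, "tz": 0, "rx": 0, "ry": 0, "rz": -0.4, "grip": 0.0},
  {"tx": 0.05, "ty": -0.1, "tz": 0, "rx": 0, "ry": 0, "rz": -0.8, "grip": 0.0},
  {"tx": 0.07, "ty": -0.15, "tz": 0, "rx": 0, "ry": 0, "rz": -1.2, "grip": 0.0},
  {"tx": 0.07, "ty": -0.2, "tz": 0, "rx": 0, "ry": 0, "rz": -1.2, "grip": 0.0},
  {"tx": 0.07, "ty": -0.235, "tz": 0, "rx": 0, "ry": 0, "rz": -1.2, "grip": 0.0},
])

```text
clock: 4.9
tool_pos: [0.4528, -0.2427, 0.2989]
eef_rot: [-0.063, 0.998, 0.0, -0.001]
wrist_force: [0.6, 0.4, -4.3]
gripper_width: 0.0112
```

```bash
python3 go.py .455 -.255 .277 7.35
```

```text
t 4.9 pos [ 0.4528 -0.2427  0.2989] q [-0.6548  0.1876  0.055   1.4403 -0.001  -0.7808] F [ 0.5916  0.3563 -4.2519] w 0.01118362216063453
shift mm [ -0.6486 -12.5411  21.9135] turn deg [ 0.0442 -0.1266 -0.1309]
```

>>> carry_out([
  {"tx": 0, "ty": -0.01, "tz": 0.01, "rx": 0, "ry": -0.1, "rz": 0, "grip": 0.0},
  {"tx": 0, "ty": -0.0125, "tz": 0.022, "rx": 0, "ry": -0.1, "rz": 0, "grip": 0.0},
  {"tx": 0, "ty": -0.0125, "tz": 0.022, "rx": 0, "ry": -0.1, "rz": 0, "grip": 0.0},
  {"tx": 0, "ty": -0.0125, "tz": 0.022, "rx": 0, "ry": -0.1, "rz": 0, "grip": 0.0},
])

```text
clock: 5.4
tool_pos: [0.4544, -0.254, 0.2771]
eef_rot: [-0.064, 0.998, 0.0, -0.0]
wrist_force: [-0.1, 0.8, -4.7]
gripper_width: 0.0109
```

```bash
python3 go.py .455 -.255 .277 7.35; python3 - <<'E'
from fit import *
o=manip.get_obs()
a=[]
for n in ["wrist","scene","top"]:
    c=cam(n); P=cloud(c); Z=P[...,2]; im=c["image"].astype(int); sat=im.max(-1)-im.min(-1)
    np.save(n+"2.npy",c,allow_pickle=True)
    box=lambda x0,x1,y0,y1,z0,z1:(P[...,0]>x0)&(P[...,0]<x1)&(P[...,1]>y0)&(P[...,1]<y1)&(Z>z0)&(Z<z1)
    q=P[box(.51,.57,-.36,-.17,.155,.18)]
    if len(q)>10:
        mm,d=line(q); d*=np.sign(d[1]); s=(-.262-mm[1])/d[1]
        print(n,"bar",len(q),mm+s*d,np.degrees(np.arctan2(-d[0],d[1])),np.percentile(q[:,2],[1,99]))
    for z0,z1 in [(.10,.128),(.145,.195),(.195,.235),(.24,.30)]:
        q=P[box(.41,.50,-.29,-.22,z0,z1)&(sat<40)]
        if len(q)>5: print(n,z0,len(q),np.percentile(q,[1,50,99],axis=0).ravel())
    if n=="scene": a=c["image"][130:290,160:360]
cv2.imwrite("pics/s2.png",cv2.resize(a,None,fx=3.8,fy=3.8,interpolation=cv2.INTER_CUBIC))
E
```

```text
t 5.4 pos [ 0.4544 -0.254   0.2771] q [-0.6712  0.2017  0.0184  1.3883  0.0003 -0.7984] F [-0.116   0.7855 -4.7354] w 0.010909911392423075
shift mm [-0.463  -1.0495  0.1341] turn deg [ 0.0496 -0.0209 -0.0602]
wrist bar 96 [ 0.5294 -0.262   0.1652] 8.145332011114018 [0.1641 0.1701]
wrist 0.1 1203 [ 0.4261 -0.28    0.1079  0.446  -0.2595  0.1214  0.4754 -0.2283  0.1277]
wrist 0.145 144 [ 0.4273 -0.2628  0.1473  0.4281 -0.2568  0.1737  0.4293 -0.2514  0.1945]
wrist 0.195 210 [ 0.4277 -0.2628  0.1952  0.4285 -0.2576  0.2173  0.4294 -0.2518  0.2343]
wrist 0.24 4885 [ 0.4285 -0.2726  0.2463  0.4453 -0.2552  0.2945  0.4706 -0.2376  0.2988]
scene bar 254 [ 0.5378 -0.262   0.168 ] 7.284923949920058 [0.1611 0.1728]
scene 0.1 136 [ 0.4424 -0.2807  0.1006  0.4704 -0.2591  0.1217  0.4845 -0.2293  0.1279]
scene 0.145 78 [ 0.4327 -0.2632  0.1453  0.4416 -0.2565  0.1621  0.4821 -0.247   0.1937]
scene 0.195 94 [ 0.4308 -0.2629  0.1958  0.4756 -0.2549  0.2148  0.4841 -0.2451  0.2335]
scene 0.24 254 [ 0.4406 -0.274   0.2408  0.4669 -0.2551  0.2788  0.4836 -0.2351  0.2998]
top bar 158 [ 0.534  -0.262   0.1698] 7.543165745180236 [0.1644 0.1759]
top 0.1 32 [ 0.4393 -0.2382  0.1105  0.451  -0.2317  0.1236  0.4658 -0.2266  0.1279]
```

View pics/s2.png

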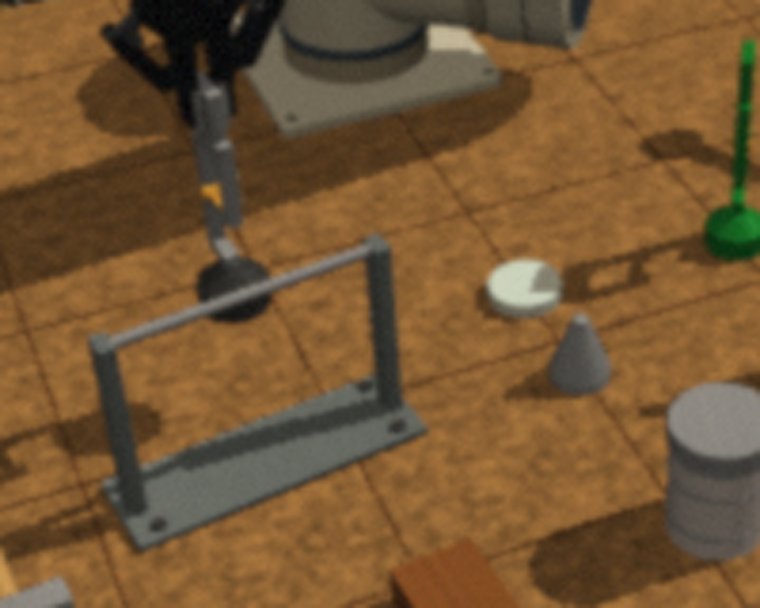

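The crop shows the hook upright behind the bar with its nose facing the bar, and the bar passing in front of the weight at about (235,290). The bar is about 76 mm away along local +x. I'll approach partway and then re-check.

>>> carry_out([
  {"tx": -0.01, "ty": -0.009, "tz": 0, "rx": 0, "ry": 0, "rz": 0, "grip": 0.0},
  {"tx": -0.025, "ty": -0.018, "tz": 0, "rx": 0, "ry": 0, "rz": 0, "grip": 0.0},
  {"tx": -0.035, "ty": -0.018, "tz": 0, "rx": 0, "ry": 0, "rz": 0, "grip": 0.0},
  {"tx": -0.038, "ty": -0.018, "tz": 0, "rx": 0, "ry": 0, "rz": 0, "grip": 0.0},
  {"tx": -0.038, "ty": -0.018, "tz": 0, "rx": 0, "ry": 0, "rz": 0, "grip": 0.0},
])

```text
clock: 6.18
tool_pos: [0.4946, -0.2673, 0.2774]
eef_rot: [-0.064, 0.998, 0.0, -0.0]
wrist_force: [-0.4, 0.3, -4.4]
gripper_width: 0.0112
```

```bash
cat > rel.py <<'E'
from fit import *
import sys
o=manip.get_obs(); p=np.array(o["tool_pos"]); print("t",o["clock"],p,o["eef_rot"],o["wrist_force"],o["gripper_width"])
a=np.radians(7.35); X=np.array([np.cos(a),np.sin(a),0]); Y=np.array([-np.sin(a),np.cos(a),0])
for n in ["scene","top","wrist"]:
    c=cam(n); D=cloud(c)-p; im=c["image"].astype(int); sat=im.max(-1)-im.min(-1)
    if n=="scene": cv2.imwrite(f"pics/{sys.argv[1]}.png",cv2.resize(c["image"][130:260,180:340],None,fx=4.6,fy=4.6,interpolation=cv2.INTER_CUBIC))
    x,y,z=D@X,D@Y,D[...,2]; Z=z+p[2]
    m=(x>-.03)&(x<.09)&(np.abs(y)>.02)&(np.abs(y)<.08)&(Z>.155)&(Z<.18)&(sat<40)
    if m.sum()>5: print(n,"bar local x",np.percentile(x[m],[2,50,98])*1000,"Z",np.percentile(Z[m],[2,50,98])*1000,m.sum())
    for z0,z1 in [(-.13,-.09),(-.085,-.045)]:
        m=(np.abs(x)<.035)&(np.abs(y)<.014)&(z>z0)&(z<z1)&(sat<40)
        if m.sum()>5: print(n,"hook",z0,np.percentile(x[m],[2,50,98])*1000,np.percentile(y[m],[2,50,98])*1000,m.sum())
E
python3 rel.py s3
```

```text
t 6.175 [ 0.4946 -0.2673  0.2774] [-0.0637  0.998   0.0001 -0.    ] [-0.3727  0.2796 -4.443 ] 0.01118720479035764
scene bar local x [37.449  44.0785 47.7385] Z [162.6227 168.1892 172.3017] 140
scene hook -0.13 [-22.2906 -15.9189  17.2151] [-6.1583 -2.0181  4.9906] 52
scene hook -0.085 [-23.2811  22.5626  30.57  ] [-6.2861 -1.8622  4.3635] 99
top bar local x [35.0804 39.4647 44.3835] Z [165.5621 170.6016 175.4931] 65
wrist bar local x [35.0313 37.9465 42.9632] Z [165.0659 168.5424 170.2933] 1052
wrist hook -0.13 [-27.0245 -26.7787 -26.3146] [-5.3714 -0.3414  5.9064] 113
wrist hook -0.085 [-26.7628 -26.4599 -26.0537] [-5.4964 -0.3236  5.5544] 205
```

View pics/s3.png

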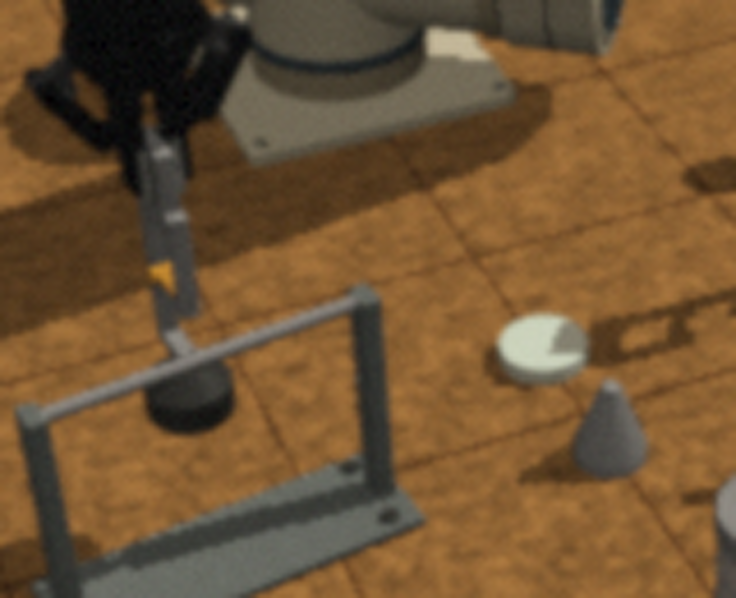

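The bar centre is about 39 mm ahead of the hook centre, and all three cameras agree once their offsets are allowed for. The bar is level with the mouth, so I'm moving in 41 mm.

>>> carry_out([
  {"tx": -0.008, "ty": 0, "tz": 0, "rx": 0, "ry": 0, "rz": 0, "grip": 0.0},
  {"tx": -0.018, "ty": 0, "tz": 0, "rx": 0, "ry": 0, "rz": 0, "grip": 0.0},
  {"tx": -0.028, "ty": 0, "tz": 0, "rx": 0, "ry": 0, "rz": 0, "grip": 0.0},
  {"tx": -0.037, "ty": 0, "tz": 0, "rx": 0, "ry": 0, "rz": 0, "grip": 0.0},
  {"tx": -0.041, "ty": 0, "tz": 0, "rx": 0, "ry": 0, "rz": 0, "grip": 0.0},
])

```text
clock: 6.95
tool_pos: [0.5357, -0.262, 0.2774]
eef_rot: [-0.064, 0.998, 0.0, 0.0]
wrist_force: [-1.0, -0.0, -4.6]
gripper_width: 0.011
```

>>> carry_out([
  {"tx": 0, "ty": 0, "tz": 0, "rx": 0, "ry": 0, "rz": 0, "grip": 0.0},
])

```text
clock: 7.08
tool_pos: [0.5359, -0.2619, 0.2772]
eef_rot: [-0.064, 0.998, 0.0, -0.0]
wrist_force: [-0.4, -0.2, -4.8]
gripper_width: 0.0111
```

```bash
python3 rel.py s4
```

```text
t 7.075 [ 0.5359 -0.2619  0.2772] [-0.0639  0.998   0.0002 -0.0001] [-0.3807 -0.1726 -4.7641] 0.011144584139489294
scene bar local x [-2.344   2.3222  6.4641] Z [162.8705 168.6109 172.9693] 136
scene hook -0.13 [-20.3638  -1.21    24.4107] [-13.2442  -3.5671   4.6426] 56
scene hook -0.085 [-22.2146  23.3629  28.5535] [-6.8042 -1.619   5.4273] 99
top bar local x [-6.3703 -2.0692  3.0678] Z [166.2438 170.0856 173.8982] 38
wrist bar local x [-6.6689 -2.9151  2.5793] Z [163.6418 168.3839 170.2955] 1646
wrist hook -0.13 [-27.091  -25.8806   2.5686] [-13.2642   0.5259  13.4904] 234
wrist hook -0.085 [-26.8513 -26.5128 -26.1516] [-5.483  -0.2973  5.4597] 205
```

View pics/s4.png

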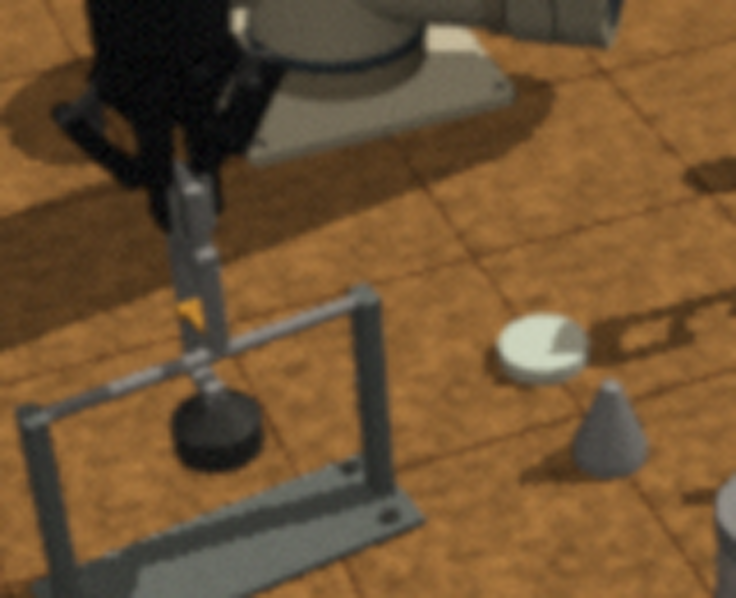

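The bar is in the mouth under the gate, crossing the shank at about (200,358) and roughly 2 mm off centre. Now I push down.

>>> carry_out([
  {"tx": 0, "ty": 0, "tz": 0.008, "rx": 0, "ry": 0, "rz": 0, "grip": 0.0},
  {"tx": 0, "ty": 0, "tz": 0.018, "rx": 0, "ry": 0, "rz": 0, "grip": 0.0},
  {"tx": 0, "ty": 0, "tz": 0.026, "rx": 0, "ry": 0, "rz": 0, "grip": 0.0},
  {"tx": 0, "ty": 0, "tz": 0.034, "rx": 0, "ry": 0, "rz": 0, "grip": 0.0},
  {"tx": 0, "ty": 0, "tz": 0.042, "rx": 0, "ry": 0, "rz": 0, "grip": 0.0},
])

```text
clock: 7.85
tool_pos: [0.535, -0.2623, 0.2357]
eef_rot: [-0.064, 0.998, -0.001, -0.0]
wrist_force: [-4.7, 0.4, 3.4]
gripper_width: 0.0114
```

>>> carry_out([
  {"tx": 0, "ty": 0, "tz": 0.006, "rx": 0, "ry": 0, "rz": 0, "grip": 0.0},
  {"tx": 0, "ty": 0, "tz": 0.012, "rx": 0, "ry": 0, "rz": 0, "grip": 0.0},
  {"tx": 0, "ty": 0, "tz": 0.018, "rx": 0, "ry": 0, "rz": 0, "grip": 0.0},
  {"tx": 0, "ty": 0, "tz": 0.022, "rx": 0, "ry": 0, "rz": 0, "grip": 0.0},
])

```text
clock: 8.35
tool_pos: [0.5354, -0.2622, 0.2129]
eef_rot: [-0.064, 0.998, -0.0, 0.0]
wrist_force: [-0.2, 0.1, -4.4]
gripper_width: 0.0112
```

```bash
python3 rel.py s5
```

```text
t 8.35 [ 0.5354 -0.2622  0.2129] [-0.0636  0.998  -0.0002  0.    ] [-0.2086  0.095  -4.3578] 0.011235222867382372
scene bar local x [-2.3717  2.5827  6.9037] Z [162.6654 168.0625 172.8796] 136
scene hook -0.13 [-20.664  -14.9825  14.6999] [-5.9345 -1.4293  4.3856] 41
scene hook -0.085 [-21.8968  24.3172  29.1147] [-9.6399 -2.4979  5.1435] 78
top bar local x [-5.9096 -1.643   3.2484] Z [164.3768 171.0897 174.5248] 35
wrist bar local x [-5.9797 -2.5559  3.0322] Z [165.0058 168.5746 170.2547] 2748
wrist hook -0.13 [-27.072  -26.7579 -26.257 ] [-5.3408  0.4834  5.9151] 116
wrist hook -0.085 [-26.7066 -26.2991  -3.8248] [-13.1486  -0.2875  13.1924] 284
```

>>> carry_out([
  {"tx": 0.001, "ty": 0, "tz": 0.003, "rx": 0, "ry": 0, "rz": 0, "grip": 0.0},
  {"tx": 0.0015, "ty": 0, "tz": 0.006, "rx": 0, "ry": 0, "rz": 0, "grip": 0.0},
  {"tx": 0.0015, "ty": 0, "tz": 0.007, "rx": 0, "ry": 0, "rz": 0, "grip": 0.0},
  {"tx": 0.0015, "ty": 0, "tz": 0.007, "rx": 0, "ry": 0, "rz": 0, "grip": 0.0},
])

```text
clock: 9.0
tool_pos: [0.5337, -0.2624, 0.2064]
eef_rot: [-0.064, 0.998, -0.0, -0.0]
wrist_force: [-1.0, -0.3, -5.1]
gripper_width: 0.0114
```

>>> carry_out([
  {"tx": 0, "ty": 0, "tz": 0.001, "rx": 0, "ry": 0, "rz": 0, "grip": 0.0},
  {"tx": 0, "ty": 0, "tz": 0.002, "rx": 0, "ry": 0, "rz": 0, "grip": 0.0},
  {"tx": 0, "ty": 0, "tz": 0.002, "rx": 0, "ry": 0, "rz": 0, "grip": 0.0},
])

```text
clock: 9.38
tool_pos: [0.5337, -0.2624, 0.2044]
eef_rot: [-0.064, 0.998, -0.0, -0.0]
wrist_force: [-0.1, 0.0, -5.6]
gripper_width: 0.0115
```

>>> carry_out([
  {"tx": 0, "ty": 0, "tz": 0.001, "rx": 0, "ry": 0, "rz": 0, "grip": 0.0},
  {"tx": 0, "ty": 0, "tz": 0.0015, "rx": 0, "ry": 0, "rz": 0, "grip": 0.0},
  {"tx": 0, "ty": 0, "tz": 0.0015, "rx": 0, "ry": 0, "rz": 0, "grip": 0.0},
])

```text
clock: 9.75
tool_pos: [0.5342, -0.2625, 0.2038]
eef_rot: [-0.064, 0.998, -0.001, 0.001]
wrist_force: [0.2, 1.4, 5.5]
gripper_width: 0.0112
```

```bash
python3 rel.py s6
```

```text
t 9.75 [ 0.5342 -0.2625  0.2038] [-0.0637  0.998  -0.0008  0.0008] [0.2201 1.4347 5.5251] 0.011241876639655349
scene bar local x [-2.1959  3.3908  9.0156] Z [162.1962 168.262  172.4651] 135
scene hook -0.13 [-23.1348 -15.0358  21.9798] [-6.1366 -1.5211  4.4825] 49
scene hook -0.085 [-17.5415  24.4271  28.9612] [-6.7786 -1.7091  4.2453] 74
top bar local x [-4.4733  0.0059  4.5267] Z [165.3888 170.4326 175.0023] 36
wrist bar local x [-4.815  -1.3911  4.2947] Z [164.7499 168.5599 170.2319] 3052
wrist hook -0.13 [-26.4922 -26.2537 -25.8345] [-5.5628  0.306   5.722 ] 111
wrist hook -0.085 [-26.2922 -26.0204 -25.4026] [-5.6675 -0.3926  5.4561] 200
```

View pics/s6.png

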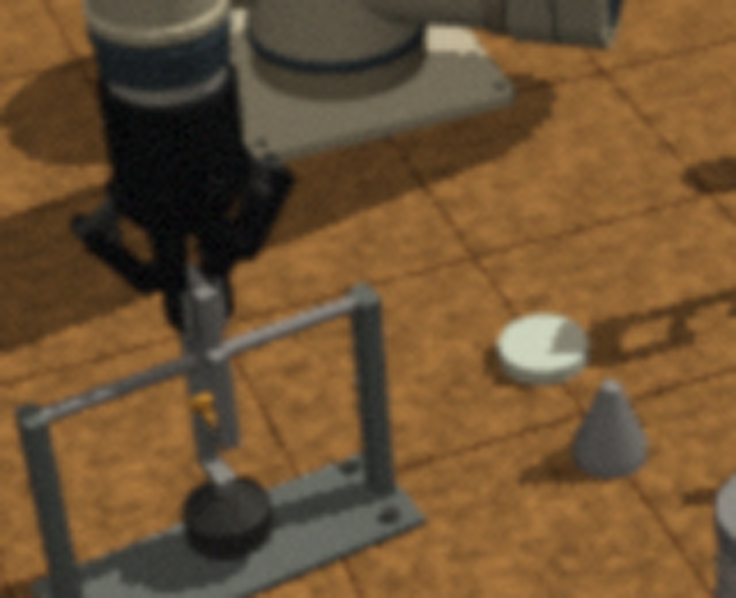

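The bar sits in the top of the throat at about (205,355), and the brass gate is shut below it at about (205,405). I'll open slowly and evenly, staying in place.

>>> carry_out([
  {"tx": 0, "ty": 0, "tz": -0.0003, "rx": 0, "ry": 0, "rz": 0, "grip": 0.0},
  {"tx": 0, "ty": 0, "tz": -0.0005, "rx": 0, "ry": 0, "rz": 0, "grip": 0.012},
  {"tx": 0, "ty": 0, "tz": -0.0005, "rx": 0, "ry": 0, "rz": 0, "grip": 0.014},
  {"tx": 0, "ty": 0, "tz": -0.0005, "rx": 0, "ry": 0, "rz": 0, "grip": 0.018},
  {"tx": 0, "ty": 0, "tz": -0.0005, "rx": 0, "ry": 0, "rz": 0, "grip": 0.024},
])

```text
clock: 10.52
tool_pos: [0.5342, -0.2626, 0.2043]
eef_rot: [-0.064, 0.998, -0.001, 0.001]
wrist_force: [-0.1, -0.2, -0.2]
gripper_width: 0.0242
```

>>> carry_out([
  {"tx": 0, "ty": 0, "tz": 0, "rx": 0, "ry": 0, "rz": 0, "grip": 0.035},
  {"tx": 0, "ty": 0, "tz": 0, "rx": 0, "ry": 0, "rz": 0, "grip": 0.05},
  {"tx": 0, "ty": 0, "tz": 0, "rx": 0, "ry": 0, "rz": 0, "grip": 0.055},
  {"tx": 0, "ty": 0, "tz": 0, "rx": 0, "ry": 0, "rz": 0, "grip": 0.055},
])

```text
clock: 11.02
tool_pos: [0.5341, -0.2625, 0.2043]
eef_rot: [-0.064, 0.998, -0.001, 0.001]
wrist_force: [-0.4, 0.1, -0.2]
gripper_width: 0.0547
```

```bash
python3 rel.py s7
```

```text
t 11.025 [ 0.5341 -0.2625  0.2043] [-0.0637  0.998  -0.0009  0.0007] [-0.3788  0.0748 -0.2193] 0.054678354454797184
scene bar local x [-2.093   4.0771  8.5047] Z [162.6243 168.3175 172.2339] 135
scene hook -0.13 [-21.2329 -14.0541  18.4521] [-6.4813 -1.585   4.5373] 45
scene hook -0.085 [-19.198   25.0856  30.4507] [-6.522  -1.0848  5.1301] 78
top bar local x [-4.4913 -0.0198  4.5986] Z [164.7374 170.3093 175.451 ] 36
wrist bar local x [-4.7524 -1.7437  3.5839] Z [164.8793 168.523  170.2298] 2763
wrist hook -0.13 [-25.52   -25.2569 -24.8795] [-5.505   0.2733  5.6941] 101
wrist hook -0.085 [-25.8397 -25.5437 -25.1038] [-5.6685 -0.4197  5.4267] 188
```

The weight hangs free. I'm retreating straight up.

>>> carry_out([
  {"tx": 0, "ty": 0, "tz": -0.015, "rx": 0, "ry": 0, "rz": 0, "grip": 0.055},
  {"tx": 0, "ty": 0, "tz": -0.045, "rx": 0, "ry": 0, "rz": 0, "grip": 0.055},
  {"tx": 0, "ty": 0, "tz": -0.085, "rx": 0, "ry": 0, "rz": 0, "grip": 0.055},
  {"tx": 0, "ty": 0, "tz": -0.12, "rx": 0, "ry": 0, "rz": 0, "grip": 0.055},
  {"tx": 0, "ty": 0, "tz": -0.13, "rx": 0, "ry": 0, "rz": 0, "grip": 0.055},
])

```text
clock: 11.8
tool_pos: [0.5343, -0.2625, 0.3375]
eef_rot: [-0.064, 0.998, -0.002, 0.002]
wrist_force: [-0.0, -0.4, 0.3]
gripper_width: 0.0552
```

>>> carry_out([
  {"tx": 0, "ty": 0, "tz": 0, "rx": 0, "ry": 0, "rz": 0, "grip": 0.055},
  {"tx": 0, "ty": 0, "tz": 0, "rx": 0, "ry": 0, "rz": 0, "grip": 0.055},
  {"tx": 0, "ty": 0, "tz": 0, "rx": 0, "ry": 0, "rz": 0, "grip": 0.055},
  {"tx": 0, "ty": 0, "tz": 0, "rx": 0, "ry": 0, "rz": 0, "grip": 0.055},
  {"tx": 0, "ty": 0, "tz": 0, "rx": 0, "ry": 0, "rz": 0, "grip": 0.055},
])

```text
clock: 12.42
tool_pos: [0.5342, -0.2625, 0.3372]
eef_rot: [-0.064, 0.998, -0.002, 0.002]
wrist_force: [0.4, -0.2, 0.6]
gripper_width: 0.0555
```

```bash
python3 - <<'E'
from fit import *
a=np.radians(7.35); X=np.array([np.cos(a),np.sin(a),0]); Y=np.array([-np.sin(a),np.cos(a),0]); p=np.array([.534,-.2625,0])
for k in range(5):
    c=cam("scene"); D=cloud(c)-p; im=c["image"].astype(int); sat=im.max(-1)-im.min(-1)
    x,y,z=D@X,D@Y,D[...,2]
    r=[c["clock"] if "clock" in c else manip.get_obs()["clock"]]
    for z0,z1,hw in [(.025,.055,.035),(.09,.15,.012),(.17,.22,.012)]:
        m=(np.abs(x)<.04)&(np.abs(y)<hw)&(z>z0)&(z<z1)&(sat<40); r+=[(np.median(x[m])*1000).round(1),(np.median(y[m])*1000).round(1),m.sum()]
    m=(np.abs(x)<.03)&(np.abs(y)<.012)&(z>.17)&(z<.25); r+=[np.percentile(z[m],98).round(4)]
    print(*r)
s=np.load("scene0.npy",allow_pickle=True).item()["image"]
cv2.imwrite("pics/s8.png",np.vstack([cv2.resize(c["image"][150:270,180:340],None,fx=3.5,fy=3.5,interpolation=cv2.INTER_CUBIC)]))
d=cv2.absdiff(s,c["image"]).max(-1)>40
n,l,st,ce=cv2.connectedComponentsWithStats(cv2.morphologyEx(d.astype(np.uint8),cv2.MORPH_OPEN,np.ones((2,2)))); print(st[1:][st[1:,4]>25])
cv2.imwrite("pics/s9.png",c["image"])
E
```

```text
12.475 19.2 -6.5 230 22.8 -2.0 90 16.2 -4.8 137 0.2255
12.525 19.2 -7.5 230 22.1 -1.8 92 16.1 -4.8 135 0.2247
12.575 19.2 -6.0 230 21.0 -2.0 91 16.5 -5.0 134 0.2246
12.625 19.0 -7.6 230 22.3 -2.1 91 16.2 -4.9 136 0.2248
12.675 18.8 -7.2 228 21.6 -2.2 92 16.8 -5.0 139 0.2248
[[ 177    0   14    7   71]
 [ 197    0    8    6   38]
 [ 207    0    6    6   29]
 [ 176    0   58   87 2400]
 [ 263    0   11   12  113]
 [ 306    0    6    6   35]
 [ 400    0   23   18  283]
 [ 215    2    7   13   73]
 [ 208    7    9    9   41]
 [ 304   15    8    8   38]
 [ 255   21   14   35  252]
 [ 400   21   22   15  207]
 [ 399   48   21   32  403]
 [ 306   50    3   12   26]
 [ 182   60   19   12   59]
 [ 384   61    9   18   87]
 [ 420   61    7   17   88]
 [ 292   72   15    6   63]
 [ 255   77   30   22  341]
 [ 266   77   52   65 2023]
 [ 192   86    8    6   30]
 [ 204   88    6    6   30]
 [ 198   96   35   20  193]
 [ 196  105   22   14  217]
 [ 241  109   24   10  120]
 [ 239  115   21   28  450]
 [ 185  116   51   46 1047]
 [  78  133  128   61 3742]
 [ 197  133    3   10   29]
 [ 214  142   87   32 1153]
 [ 365  156   13   24  210]
 [ 219  160  131   86 1689]
 [ 364  185    5    7   30]
 [  11  193  197  100 6361]
 [ 348  195   29   22  305]
 [ 319  212   29   16  176]
 [ 208  246   32   14  188]
 [ 160  260   22   11   93]
 [  79  278   48   18  331]
 [  10  300   16   13  162]]
```

View pics/s8.png

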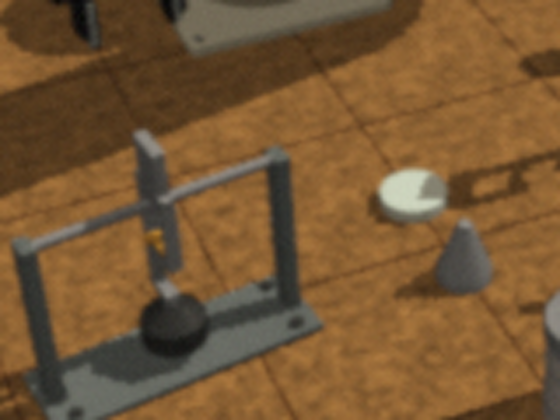

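View pics/s9.png

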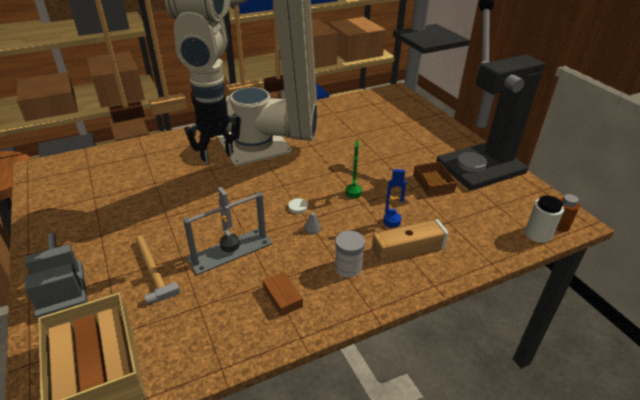

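The weight hangs upright and still on the bar with the gate shut at (155,240) in the crop. All the other items are where they were, and the gripper is well clear.

```bash
python3 -c "
from station import manip
print(manip.close_job())"
```

```text
the job is handed in; nothing more can be done
None
```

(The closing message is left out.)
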